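Sweep a rejected cover plate off the bench scale into the scrap bin

TASK

A rejected steel cover plate lies in the pan of the bench scale: slide the plain undivided bin along the ledge below the bench edge until it stands centred under the open lip of the pan, then draw the plate away from the back of the pan with light fingertip pressure and slide it out over the lip so that it drops into that bin. The scale carries at most 2 kg, the plate included, so never press harder than that. Leave the divided bin, the two injectors and the carton where they are.

Things in the scene. Friction and masses are not known exactly. Their poses are not given: they have to be found in the camera images.
- scrap_bin: Plain black shelf bin, no dividers, empty, 0.3-0.5 kg, loose on the ledge left or right of the scale. 200 (x) x 150 (y) x 115 mm high, walls and floor 4 mm. Rear wall (-x) and rear 140 mm of the side walls are full height; the sides slope down over the front 60 mm to a 70 mm front wall (+x). Origin: centre of underside; x to the low front, z up. Slides sideways with 2 to 4 N.
- divided_bin: Narrower black shelf bin with two cross dividers, holding small steel nuts, 200 x 100 x 115 mm, 0.9 kg, loose on the ledge on the other side of the scale. Stays where it is. Origin: centre of the underside.
- ledge: Fixed galvanised ledge along the bench's far edge, 1200 mm long in y. Origin: middle of its deck top, 140 mm below the bench top. The bins slide along y between the bench apron (111 mm on the robot's side of the origin, which is the bench's edge) and the ledge's 14 mm high front lip (111 mm beyond it).
- plate: Flat steel cover plate with four bolt holes, 110 (x) x 100 (y) x 3 mm, 0.22-0.30 kg, loose in the pan, too wide to pinch, rear edge 2 to 5 mm from the pan's back wall (no room for a finger). Origin: centre of underside; x to the pan's open lip at the start. The pan is slightly oily: pressed by fingertips the plate slides along with them, but under less than about 7 N they may skid over it.
- scale: Fixed bench counting scale with a console towards the robot, housing about 220 (x) x 150 (y) x 46 mm high, at the bench's far edge, turned a few degrees and raised 0 to 12 mm on its levelling feet. Origin: centre line of the underside; x points to the pan's open side. Capacity 2 kg (20 N in all, plate included).
- pan: Stainless parts pan of the scale, inside 170 (x) x 126 (y) mm, walls 3 mm thick, 22 mm above its floor at back and sides, open on +x, its lip standing out past the bench edge. Origin: hinge line at the rear, 15 mm behind the back wall's inner face, 10 mm below the floor top. Sprung from the rear: at the back it hardly yields to pressure, at the lip it dips about 4 mm under 10 N, and springs back.
- pan_lip (a point): Middle of the pan's open edge, on the floor's top surface (68 to 80 mm above the bench top); its x axis points out of the pan.
- pan_back (a point): Middle of the foot of the pan's back wall (inner face), on the floor's top surface, 170 mm behind pan_lip.
- injector_a: Loose diesel injector lying on the bench to the left of the scale, about 190 x 55 x 30 mm. Stays where it is.
- injector_b: A second such injector, farther left. Stays where it is.
- carton: Open cardboard box 130 x 90 x 60 mm with parts, on the bench to the right of the scale. Stays where it is.
Not all that is in view belongs to the job. There is more than one size of the plate; the one meant has the size given above.

How it is judged (in metres and radians):
On the way:
1. the scrap bin stands centred (within 20 mm) under the pan's open lip with the plate still in the pan (y of pan_lip in the frame of scrap_bin between -0.02 and 0.02 m and height (world z) of plate above 0.04 m and linear speed of scrap_bin below 0.01 m/s), for 0.2 s.
At the end, for the whole second after the job is handed in: The plate lies inside the scrap bin, its centre within the bin's walls and below its rim (90 mm above the bin's underside), at rest; the bin stands upright (within 0.15 rad) on the ledge, still under the pan's lip (within 35 mm of centred) (x of plate in the frame of scrap_bin between -0.09 and 0.09 m and y of plate in the frame of scrap_bin between -0.065 and 0.065 m and z of plate in the frame of scrap_bin between 0 and 0.09 m and linear speed of each of plate, scrap_bin below 0.02 m/s and angle between scrap_bin's own z axis and vertical below 0.15 rad and height (world z) of scrap_bin above -0.155 m and y of pan_lip in the frame of scrap_bin between -0.035 and 0.035 m); the robot touches nothing.
It fails at once if the scale is loaded with more than 20 N (2 kg) in all (contact force between pan and anything else above 20 N).
It fails at once if the divided bin is moved more than 25 mm (distance of divided_bin from where it was at the start of the episode above 0.025 m).
It fails at once if an injector or the carton is moved more than 20 mm (distance of any of injector_a, injector_b, carton from where it was at the start of the episode above 0.02 m).
It also fails if it takes over 59 s, if anything falls off the work surface, if the arm or the gripper's body presses on something with over 40 N, if the wrist force passes 120 N, or if a joint passes its speed limit or range.

ROBOT

A 6-joint arm with a two-finger parallel gripper is mounted at the origin on the work surface. World frame = base frame: x ahead of the robot, y to its left, z up, the work surface at z = 0. Lengths are in mm, angles in rad, forces in N, time in s.
With the tool pointing down it reaches from about 275 to 850 mm from the base axis. Payload 5.2 kg.
Tool frame: the origin (TCP) lies midway between the tips of the shut fingers; the grasp point (between the pads) lies 19 mm behind it; z points along the fingers, y is the line along which they close (so a half turn about z gives the same grasp; the last joint's range is limited). The gripper opens to 85 mm and grips with 20 to 120 N. Pads are 22 mm wide; open, the fingers measure 114 mm over their backs; the gripper's body (76 mm by 85 mm) begins 54 mm behind the grasp point. The pads swing forward as they close: fully open they stand 13 mm farther back than shut.
Start: joints at [-1.429, 0.259, 1.535, -0, 1.348, -0.203], TCP at [185.926, -517.626, 231.31] pointing down, gripper open.
Joint ranges: [-3.14, 3.14], [-0.91, 2.08], [0.19, 2.58], [-1.22, 4.36], [0.22, 2.71], [-3.12, 3.12]. Speed limits (rad/s): [2.57, 2.57, 3.14, 3.14, 3.14, 3.14].

INTERFACE

Orientations are given as [roll, pitch, yaw] about the fixed x, y, z axes, in that order (R = Rz(yaw) Ry(pitch) Rx(roll)).
In Python, from bench import robot, get_image, camera_info, order, outline_of gives the robot as it stands. The module is installed in compiled form; this text tells all that it offers.
- The arm moves only by the tool carry_out, never from a script. Its argument "series" is a list of rows, each a list of 5 numbers: the closure, from -1 (fully open) to 1 (shut), so that 0 is half open, then the shift along the tool's x, y, z in mm, then the turn about the tool's z in rad. A call has 1 to 8 rows; each row is the pose to reach, as a shift and turn from the pose commanded when the call began, along the tool's axes at that moment; what a row does not reach only later rows make up. A row lasts 1/12 s, in which the tool goes at most 41.7 mm and 7.16 degrees, less where a joint would pass 70% of its speed; a pose out of reach is approached as far as the arm can. A call with a gripper value outside its range is refused whole. The fingers move at their own pace and stop on an object; "newtons" is the grip in N (left out, the last holds). Time passes only in rows, so rows that repeat a pose let the fingers close. It gives the time, the measured TCP pose, the force, the opening and the grip force at its end, in the units of the state.
- robot.state(): the state, without advancing time (a new reading comes with each control period).
- get_image(name): name is "scene" or "side" or "wrist"; returns the picture (400x640x3 uint8, red, green, blue); there is no depth.
- camera_info(name): a dict with "mtx" (3x3 intrinsics, pixels), "rvec" (rotation vector, rad) and "tvec" (3), from world to camera coordinates, as OpenCV has them; the wrist camera has in their place "T_tool_cam" (4x4, takes a point from camera to tool coordinates, whose origin is the TCP and whose axes are the flange's). Camera axes: x right, y down, z forward; pixel columns grow to the right and rows downward; lengths in mm; the calibration is good to about 2 mm. A picture is of the moment at which its call begins: read the wrist's pose just before it. camera_info takes no time and is no camera call.
- order.sign_off(): hands the job in; it is judged then, once.
Trained networks look in the newest picture that a camera, given by its name, has taken for a name from the list of things; names that differ only in an ending like _2 or _b are one class to them, and where a whole thing is asked for, a point or a joint stands for the part that bears it (a point fixed in the world has none). Each returns a list of dicts, best first, with "p" (0 to 1); they miss things now and then, are a little off and sometimes report something else, mostly with a low value. They report only what shows in the picture. A call takes as long as a camera call. They do not tell look-alikes from the thing itself.
- outline_of(camera, name): "region" (400x640 bool, what is visible of it) and "xy" ([column, row] in pixels, amid what is visible of it).
The state is a dict: "t": time; "q": joint angles; "joint_velocities": joint speeds; "effort": joint torques, N m; "position": TCP position; "eef_rot": TCP orientation; "wrist_force": force on the tool from outside, world axes, zero at the start; "moment": the same for the moment, N m; "opening": finger opening in mm; "finger_force": force on a finger pad.
Only numpy, scipy, OpenCV 4.12 (cv2) and the standard library are available. Lean on these libraries where they do the work, as an engineer would, in place of code of your own. Each camera call takes 0.05 s, during which the arm holds its last target. There are 200 camera calls.

## Working session

There is one attempt and no reset: what is moved stays moved. The work goes in short steps, Python scripts to look and compute and a tool call to move; the robot and the scene stay as the last step left them, time stands still between calls to the robot, and variables do not carry over. Pictures are saved under pics/ and viewed, at most 10 in all, crops included, and the job is handed in when it is done.

Besides the shell and the picture viewer there is one more tool, called as name(argument=value, ...), one argument or row to a line, values as JSON. carry_out: Moves the arm, as the interface text tells. Its arguments: {"type":"object","properties":{"series":{"type":"array"},"newtons":{"type":"number"}},"required":["series"]}

```bash
mkdir -p pics && cat > h.py <<'E'
import numpy as np, cv2
from bench import robot, get_image, camera_info, order, outline_of
from scipy.spatial.transform import Rotation as R
def cam(name):
    c=camera_info(name); K=np.array(c["mtx"],float)
    if "rvec" in c:
        Rm=cv2.Rodrigues(np.array(c["rvec"],float))[0]; t=np.array(c["tvec"],float).ravel()
        return K,Rm,t
    s=robot.state(); T=np.eye(4); T[:3,:3]=R.from_euler('xyz',s["eef_rot"]).as_matrix(); T[:3,3]=s["position"]
    M=np.linalg.inv(T@np.array(c["T_tool_cam"])); return K,M[:3,:3],M[:3,3]
def px2w(name,uv,z,c=None):
    K,Rm,t=c or cam(name); uv=np.atleast_2d(np.array(uv,float))
    d=(np.linalg.inv(K)@np.c_[uv,np.ones(len(uv))].T).T@Rm; o=-Rm.T@t
    return o+d*((z-o[2])/d[:,2])[:,None]
def w2px(name,P,c=None):
    K,Rm,t=c or cam(name); q=(np.atleast_2d(P)@Rm.T+t)@K.T; return q[:,:2]/q[:,2:]
def save(im,fn): cv2.imwrite("pics/"+fn,im[:,:,::-1])
E
python3 - <<'E'
from h import *
print(robot.state())
for n in("scene","side"):
    save(get_image(n),n+".png"); K,Rm,t=cam(n); print(n,K[0,0],(-Rm.T@t).round(),Rm.round(2).tolist())
    for o in("scrap_bin","divided_bin","plate","pan","scale","carton"):
        for d in outline_of(n,o)[:3]: print(n,o,round(d["p"],2),np.round(d["xy"]),d["region"].sum())
E
```

```text
{'t': 0.0, 'q': array([-1.42880859e+00,  2.59398225e-01,  1.53610190e+00, -8.21455460e-06,
        1.34795586e+00, -2.02779670e-01]), 'joint_velocities': array([-0.00196202, -0.00116917,  0.00084603,  0.00011011, -0.00020995,
       -0.00211199]), 'effort': array([-1.77698257e-03, -4.46031260e+01, -2.90585124e+01, -5.33735092e-04,
        1.16850217e-02, -1.14498960e-05]), 'position': array([ 185.84237974, -517.09732479,  230.43739438]), 'eef_rot': array([-3.13976588e+00, -3.67418093e-04,  3.44768891e-01]), 'wrist_force': array([-0.3561508 ,  0.06980761,  0.34020235]), 'moment': array([-0.03431172, -0.01272391,  0.03323563]), 'finger_force': 0.0, 'opening': 85.18447629363308}
scene 397.84939878205313 [1273. -254.  879.] [[0.29, 0.96, 0.01], [0.67, -0.2, -0.72], [-0.68, 0.22, -0.7]]
scene scrap_bin 0.89 [270. 302.] 5174
scene plate 0.71 [375. 140.] 868
scene plate 0.65 [313. 196.] 907
scene pan 0.8 [323. 209.] 1467
scene carton 0.81 [226. 217.] 1803
side 408.2793452706996 [-74. 518. 864.] [[-0.71, -0.7, 0.0], [-0.53, 0.53, -0.66], [0.46, -0.47, -0.75]]
side scrap_bin 0.58 [318. 141.] 1208
side divided_bin 0.66 [304. 164.] 1492
side divided_bin 0.63 [207. 217.] 2011
side divided_bin 0.32 [316. 176.] 940
side plate 0.72 [300. 337.] 3837
side plate 0.68 [315. 175.] 938
side plate 0.64 [306. 166.] 1472
side pan 0.61 [302. 165.] 1639
side scale 0.61 [319. 191.] 3908
side carton 0.72 [369. 146.] 376
```

View pics/scene.png

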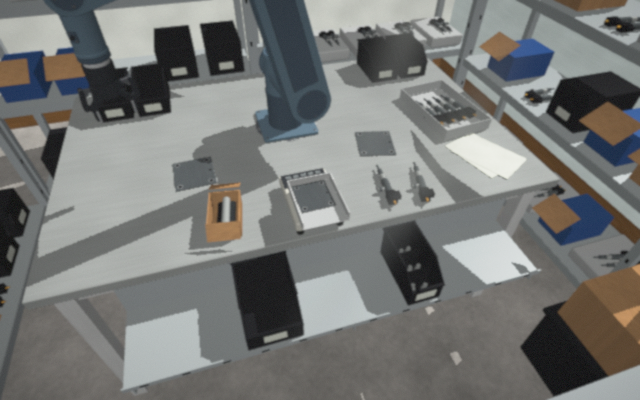

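View pics/side.png

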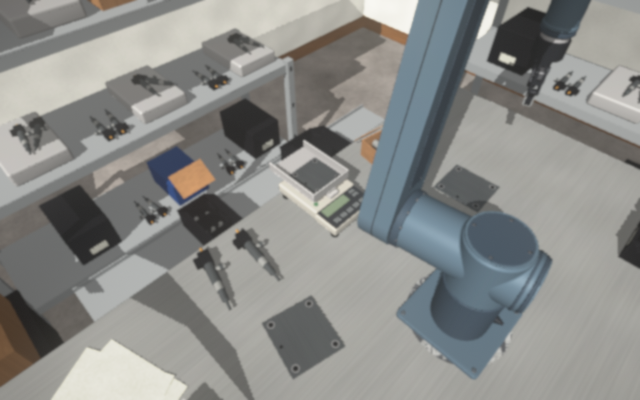

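The scene shows the plain bin at (268,300), which is right of the scale in robot terms (-y), and the divided bin at (411,262). The scale and pan are at (315,200). Things that could be taken for the plate: the plate in the pan (316,193), one on the bench (195,173) and one on the bench (375,143). The one in the pan is the right one. For the bin, the plain one at (268,300) matches, not the divided one at (411,262). Next is a close crop to check this.

```bash
python3 - <<'E'
from h import *
im=cv2.imread("pics/scene.png")
c=im[160:355,225:355]; cv2.imwrite("pics/crop1.png",cv2.resize(c,None,fx=3,fy=3,interpolation=cv2.INTER_CUBIC))
E
```

```text
(no output)
```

View pics/crop1.png

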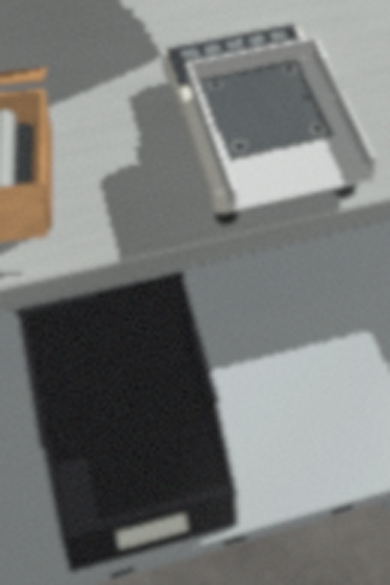

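The crop confirms it: the plate with four holes lies in the pan, and the undivided bin stands to the right.

```bash
python3 - <<'E'
from h import *
f=lambda *p:[(225+x/3,160+y/3) for x,y in p]
for n,z,p in [("bin rear top",-25,f((22,312),(183,273))),("bin front top",-70,f((70,540),(236,490))),("bin front bottom",-140,f((75,570),(235,525))),
 ("lip floor",74,f((232,205),(343,188))),("pan side tops front L/R",96,f((222,190),(372,168))),("pan back top",96,f((188,65),(318,42))),
 ("plate",77,f((205,82),(298,62),(330,140),(235,160))),("bench edge",0,f((0,300),(390,208))),
 ("divbin",-25,[(383,228),(409,222)]),("carton top",60,[(209,184),(240,185),(240,240)])]:
    print(n,px2w("scene",p,z)[:,:2].round().tolist())
E
```

```text
bin rear top [[584.0, -289.0], [583.0, -138.0]]
bin front top [[790.0, -285.0], [787.0, -143.0]]
bin front bottom [[782.0, -288.0], [783.0, -144.0]]
lip floor [[598.0, -92.0], [607.0, 9.0]]
pan side tops front L/R [[597.0, -100.0], [610.0, 34.0]]
pan back top [[432.0, -91.0], [436.0, 41.0]]
plate [[441.0, -77.0], [439.0, 19.0], [550.0, 16.0], [549.0, -76.0]]
bench edge [[585.0, -306.0], [583.0, 68.0]]
divbin [[583.0, 160.0], [584.0, 245.0]]
carton top [[337.0, -312.0], [367.0, -224.0], [578.0, -256.0]]
```

carry_out(
  series=[
    [1,35,-17,-7,0.05],
    [1,70,-34,-14,0.1],
    [1,105,-52,-21,0.15],
    [1,140,-70,-29,0.2],
    [1,175,-87,-36,0.25],
    [1,210,-104,-44,0.3],
    [1,246,-122,-51,0.345],
    [1,282,-139,-58,0.345],
  ],
)

```text
t: 1.37
position: [405.3, -289.8, 290.0]
eef_rot: [3.141, -0.001, -0.003]
wrist_force: [0.5, -0.7, -0.4]
opening: 0.2
finger_force: 0.0
```

carry_out(
  series=[
    [1,26,-27,-7,0],
    [1,52,-54,-14,0],
    [1,78,-80,-20,0],
    [1,104,-107,-27,0],
    [1,130,-134,-34,0],
    [1,155,-160,-40,0],
    [1,155,-160,-40,0],
  ],
)

```text
t: 1.95
position: [563.2, -126.7, 330.3]
eef_rot: [-3.14, -0.004, 0.005]
wrist_force: [-1.4, 0.2, 0.5]
opening: -0.0
finger_force: 0.0
```

```bash
python3 - <<'E'
from h import *
s=robot.state(); print(s["position"],s["eef_rot"]); im=get_image("wrist"); save(im,"w1.png")
K,Rm,t=cam("wrist"); np.savez("w1",K=K,R=Rm,t=t); print(K[0,0],-Rm.T@t,Rm.round(2).tolist())
E
```

```text
[ 563.18157313 -126.68759592  330.27453208] [-3.13985045 -0.00388207  0.00542256]
341.47150097108926 [ 640.77901653 -128.064993    471.97965726] [[0.01, -1.0, -0.0], [-0.95, -0.0, 0.31], [-0.31, -0.0, -0.95]]
```

View pics/w1.png

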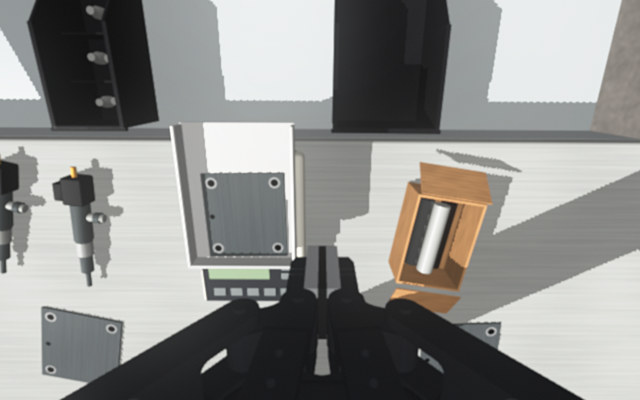

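Wrist view: pan lip runs along row 123 (columns 203 to 292), the plate's corners are (202,173), (285,171), (289,255) and (209,257), and the bin's rear rim spans (333,131) to (441,131).

```bash
python3 - <<'E'
from h import *
d=np.load("w1.npz"); c=(d["K"],d["R"],d["t"])
for n,z,p in [("bin rear top",-25,[(333,131),(441,131)]),("walltops front L/R",96,[(172,125),(295,124)]),("walltops back",96,[(190,267),(292,266)]),("lip floor",74,[(203,123),(291,123)]),
 ("bench edge",0,[(150,128),(320,131)])]:
    print(n,px2w("",p,z,c)[:,:2].round().tolist())
for z in(71,77,83):
    P=px2w("",[(202,173),(285,171),(289,255),(209,257)],z,c)[:,:2]; e=[np.linalg.norm(P[i]-P[i-3]) for i in range(4)]
    print(z,P.round().tolist(),np.round(e),P.mean(0))
E
```

```text
bin rear top [[578.0, -144.0], [578.0, -300.0]]
walltops front L/R [[598.0, 34.0], [600.0, -99.0]]
walltops back [[425.0, 35.0], [427.0, -92.0]]
lip floor [[598.0, 8.0], [599.0, -93.0]]
bench edge [[583.0, 107.0], [581.0, -126.0]]
71 [[539.0, 17.0], [542.0, -84.0], [429.0, -86.0], [425.0, 19.0]] [100. 113. 105. 113.] [483.59107122 -33.55011979]
77 [[540.0, 14.0], [543.0, -85.0], [432.0, -87.0], [429.0, 17.0]] [ 99. 111. 103. 112.] [485.94312987 -34.96437916]
83 [[542.0, 12.0], [545.0, -85.0], [435.0, -87.0], [432.0, 15.0]] [ 97. 110. 102. 110.] [488.29518853 -36.37863854]
```

carry_out(
  series=[
    [1,21,11,25,0],
    [1,42,21,55,0],
    [1,64,32,85,0],
    [1,85,42,115,0],
    [1,106,53,150,0],
    [1,124,63,180,0],
    [1,124,63,210,0],
    [1,124,63,210,0],
  ],
)

```text
t: 2.67
position: [678.8, -194.6, 110.5]
eef_rot: [-3.136, 0.013, -0.002]
wrist_force: [-1.5, 0.9, -2.2]
opening: 0.0
finger_force: 0.0
```

carry_out(
  series=[
    [1,0,0,30,0],
    [1,0,0,65,0],
    [1,0,0,100,0],
    [1,0,0,135,0],
    [1,0,0,165,0],
    [1,0,0,180,0],
    [1,0,0,180,0],
  ],
)

```text
t: 3.25
position: [680.5, -194.0, -63.5]
eef_rot: [-3.139, 0.006, -0.001]
wrist_force: [-1.3, -0.3, -0.6]
opening: 0.1
finger_force: 0.0
```

carry_out(
  series=[
    [1,0,-10,0,0],
    [1,0,-20,0,0],
    [1,0,-28,0,0],
    [1,0,-36,0,0],
    [1,0,-46,0,0],
    [1,0,-58,0,0],
    [1,0,-70,0,0],
    [1,0,-82,0,0],
  ],
)

```text
t: 3.92
position: [683.4, -111.3, -60.5]
eef_rot: [3.141, -0.0, 0.0]
wrist_force: [-0.7, -3.8, 0.9]
opening: 0.0
finger_force: 1.5
```

carry_out(
  series=[
    [1,0,-12,0,0],
    [1,0,-24,0,0],
    [1,0,-36,0,0],
    [1,0,-48,0,0],
    [1,0,-60,0,0],
    [1,0,-70,0,0],
    [1,0,-78,0,0],
    [1,0,-80,0,0],
  ],
)

```text
t: 4.58
position: [683.2, -30.7, -60.7]
eef_rot: [-3.141, 0.0, 0.001]
wrist_force: [-0.2, -3.7, 0.2]
opening: -0.1
finger_force: 1.5
```

```bash
python3 - <<'E'
from h import *
im=get_image("scene"); save(cv2.resize(im[150:350,200:460],None,fx=3,fy=3,interpolation=cv2.INTER_CUBIC),"s2.png")
E
```

```text
(no output)
```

View pics/s2.png

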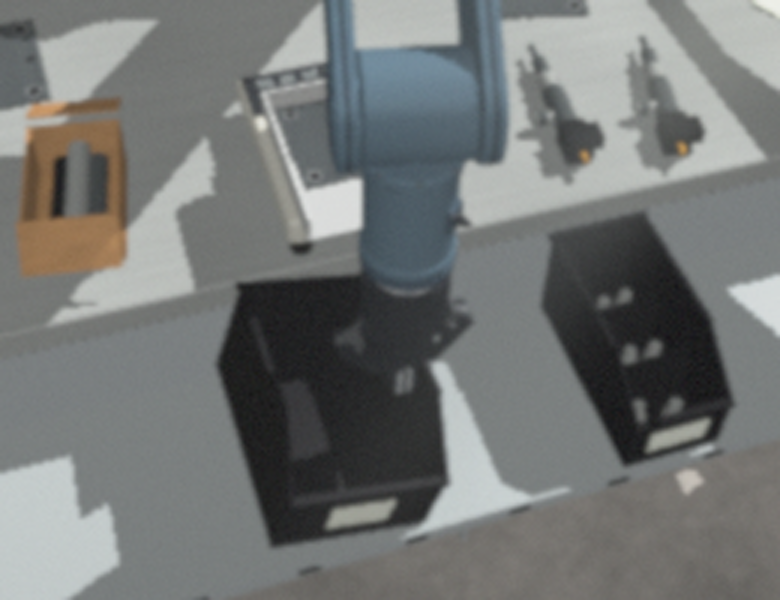

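The bin is being pushed by the fingertips. Its front rim spans crop pixels (290,502) to (445,483), its bottom edge (275,545) to (428,520).

```bash
python3 - <<'E'
from h import *
f=lambda *p:[(200+x/3,150+y/3) for x,y in p]
print(px2w("scene",f((290,502),(445,483)),-70).round(),px2w("scene",f((275,545),(425,522)),-140).round(),px2w("scene",f((240,287)),-25).round())
E
```

```text
[[ 765. -156.  -70.]
 [ 787.  -22.  -70.]] [[ 765. -172. -140.]
 [ 783.  -35. -140.]] [[ 560. -150.  -25.]]
```

carry_out(
  series=[
    [1,0,8,0,0],
    [1,15,10,0,0],
    [1,35,10,0,0],
    [1,35,0,0,0],
    [1,35,-10,0,0],
    [1,35,-20,0,0],
    [1,35,-30,0,0],
    [1,35,-32,0,0],
  ],
)

```text
t: 5.3
position: [717.2, 1.8, -61.0]
eef_rot: [-3.141, 0.002, 0.001]
wrist_force: [-1.3, -3.1, 0.6]
opening: 0.0
finger_force: 1.8
```

```bash
python3 - <<'E'
from h import *
im=get_image("scene"); save(cv2.resize(im[200:340,250:390],None,fx=4,fy=4,interpolation=cv2.INTER_CUBIC),"s3.png")
E
```

```text
(no output)
```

View pics/s3.png

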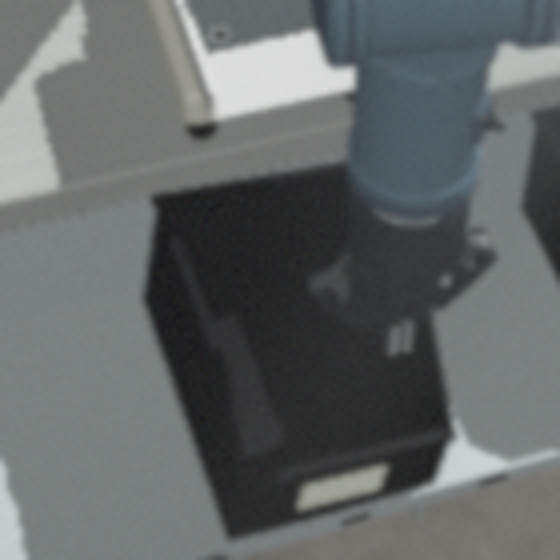

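The bin is nearly square to the ledge. Corners in the crop: rear top left (155,200), front bottom left (230,538), front bottom right (437,485), front top right (450,432).

```bash
cat > fit.py <<'E'
from h import *
from scipy.optimize import least_squares
def fit(px,loc,c):
    def P(p): 
        a=np.cos(p[2]);b=np.sin(p[2]); return np.array([[p[0]+a*x-b*y,p[1]+b*x+a*y,z-140] for x,y,z in loc])
    r=least_squares(lambda p:(w2px("",P(p),c)-px).ravel(),[690,-50,0],x_scale=[100,100,1]); return r.x,(w2px("",P(r.x),c)-px).round(1).tolist()
E
python3 - <<'E'
from fit import *
px=np.array([(250+x/4,200+y/4) for x,y in((155,200),(148,300),(230,538),(437,485),(450,432))])
print(fit(px,[(-100,-75,115),(-100,-75,0),(100,-75,0),(100,75,0),(100,75,70)],cam("scene")))
E
```

```text
(array([ 6.86581788e+02, -5.93277585e+01, -6.82563440e-03]), [[-1.0, 1.4], [2.7, -0.3], [-0.5, 0.6], [0.1, -0.8], [-1.1, -0.6]])
```

carry_out(
  series=[
    [1,0,-7,0,0],
    [1,0,-14,0,0],
    [1,0,-20,0,0],
    [1,0,-24,0,0],
    [1,0,-26,0,0],
    [1,0,-26,0,0],
    [1,0,-16,0,0],
    [1,0,-14,0,0],
  ],
)

```text
t: 6.02
position: [718.6, 12.3, -60.8]
eef_rot: [3.142, -0.0, -0.001]
wrist_force: [-0.5, -0.7, 0.1]
opening: -0.4
finger_force: 0.0
```

carry_out(
  series=[
    [1,0,0,-30,0],
    [1,0,0,-70,0],
    [1,0,0,-110,0],
    [1,0,0,-150,0],
    [1,0,0,-190,0],
    [1,0,0,-230,0],
    [1,0,0,-270,0],
    [1,0,0,-310,0],
  ],
)

```text
t: 6.68
position: [718.1, 13.1, 251.5]
eef_rot: [-3.141, -0.0, -0.001]
wrist_force: [0.6, 0.3, 0.5]
opening: 0.4
finger_force: 0.0
```

carry_out(
  series=[
    [1,-25,12,-20,0],
    [1,-50,24,-40,0],
    [1,-75,36,-60,0],
    [1,-98,46,-80,0],
    [1,-98,46,-80,0],
    [1,-98,46,-80,0],
  ],
)

```text
t: 7.18
position: [620.4, -33.4, 331.7]
eef_rot: [3.141, -0.005, -0.002]
wrist_force: [-0.2, 0.1, -0.7]
opening: 0.0
finger_force: 0.0
```

```bash
python3 - <<'E'
from h import *
s=robot.state(); print(s["position"],s["eef_rot"],s["wrist_force"]); im=get_image("wrist"); save(im,"w2.png")
K,Rm,t=cam("wrist"); np.savez("w2",K=K,R=Rm,t=t)
E
```

```text
[620.40641288 -33.35605754 331.65016387] [ 3.14133363e+00 -4.52514796e-03 -1.96700376e-03] [-0.16073984  0.11693053 -0.74248649]
```

View pics/w2.png

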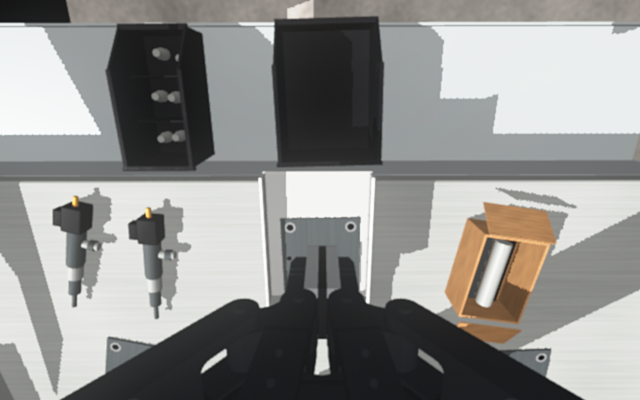

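Wrist view: bin rear rim spans (278,164) to (381,164), its front rim (275,20) to (379,18). The pan wall tops at the lip are at (262,173) and (374,173), with the plate's front edge along (282..359,219).

```bash
python3 - <<'E'
from h import *
d=np.load("w2.npz"); c=(d["K"],d["R"],d["t"])
for n,z,p in [("bin rear",-25,[(278,164),(381,164)]),("bin front",-70,[(275,20),(379,18)]),("wall tops",96,[(262,173),(374,173)]),("lip floor",74,[(286,170),(370,170)]),("plate front",77,[(281,219),(359,219)]),("wall tops rear part",96,[(267,280),(370,280)])]:
    P=px2w("",p,z,c)[:,:2]; print(n,P.round().tolist(),P.mean(0).round())
E
```

```text
bin rear [[588.0, 33.0], [588.0, -120.0]] [588. -43.]
bin front [[788.0, 35.0], [791.0, -114.0]] [790. -39.]
wall tops [[605.0, 36.0], [605.0, -91.0]] [605. -28.]
lip floor [[603.0, 11.0], [603.0, -90.0]] [603. -39.]
plate front [[541.0, 19.0], [541.0, -78.0]] [541. -30.]
wall tops rear part [[466.0, 37.0], [466.0, -93.0]] [466. -28.]
```

```bash
python3 - <<'E'
from h import *
d=np.load("w2.npz"); c=(d["K"],d["R"],d["t"])
for o,rows,z in(("scrap_bin",(24,158,162),None),("pan",(176,180,190,220,250),96),("plate",(224,235),77)):
    for q in outline_of("wrist",o)[:3]:
        r=q["region"]; print(o,q["p"],q["xy"])
        for v in rows:
            u=np.where(r[v])[0]
            if len(u):
                zz=z if z else (-70 if v<30 else -25); P=px2w("",[(u[0],v),(u[-1]+1,v)],zz,c); print(v,u[0],u[-1],P[:,:2].round().tolist(),P[:,1].mean().round(1))
im=cv2.cvtColor(get_image("wrist"),cv2.COLOR_RGB2GRAY).astype(int)
print(im[176,255:300].tolist(),im[176,362:382].tolist())
E
```

```text
scrap_bin 0.85 [326.1, 87.1]
24 274 377 [[783.0, 37.0], [783.0, -113.0]] -38.1
158 277 380 [[597.0, 34.0], [597.0, -119.0]] -42.6
162 277 381 [[591.0, 35.0], [591.0, -121.0]] -43.4
pan 0.7 [309.3, 202.6]
176 260 373 [[602.0, 38.0], [602.0, -91.0]] -26.6
180 259 374 [[597.0, 40.0], [597.0, -93.0]] -26.6
190 259 374 [[585.0, 40.0], [585.0, -93.0]] -26.5
220 261 372 [[548.0, 40.0], [548.0, -93.0]] -26.3
250 263 370 [[508.0, 40.0], [508.0, -92.0]] -26.1
pan 0.64 [415.8, 97.1]
plate 0.87 [120.1, 350.1]
plate 0.61 [533.4, 356.2]
plate 0.57 [314.6, 237.1]
224 280 359 [[535.0, 20.0], [535.0, -80.0]] -29.7
235 281 359 [[520.0, 20.0], [520.0, -80.0]] -30.3
[105, 105, 102, 105, 125, 132, 129, 122, 112, 108, 128, 158, 172, 173, 173, 172, 172, 172, 172, 172, 172, 172, 172, 172, 172, 172, 172, 173, 172, 172, 168, 186, 234, 246, 246, 245, 245, 245, 245, 245, 245, 245, 245, 245, 245] [244, 244, 245, 244, 244, 245, 245, 245, 245, 236, 210, 176, 155, 140, 121, 109, 104, 105, 105, 105]
```

carry_out(
  series=[
    [1,36,-24,0,0],
    [1,72,-44,10,0],
    [1,72,-44,50,0],
    [1,72,-44,90,0],
    [1,72,-44,130,0],
    [1,72,-44,170,0],
    [1,72,-44,210,0],
    [1,72,-44,230,0],
  ],
)

```text
t: 8.1
position: [689.0, 12.7, 91.5]
eef_rot: [-3.14, 0.01, 0.001]
wrist_force: [-0.9, 0.2, -0.6]
opening: -0.0
finger_force: 0.0
```

carry_out(
  series=[
    [1,0,0,35,0],
    [1,0,0,70,0],
    [1,0,0,105,0],
    [1,0,0,135,0],
    [1,0,0,155,0],
    [1,0,0,162,0],
    [1,0,0,162,0],
  ],
)

```text
t: 8.68
position: [690.8, 12.2, -64.1]
eef_rot: [-3.141, 0.005, 0.001]
wrist_force: [-1.6, -0.5, 1.0]
opening: -0.5
finger_force: 0.3
```

carry_out(
  series=[
    [1,0,-8,0,0],
    [1,0,-14,0,0],
    [1,0,-20,0,0],
    [1,0,-25,0,0],
    [1,0,-30,0,0],
    [1,0,-31,0,0],
    [1,0,-31,0,0],
  ],
)

```text
t: 9.27
position: [692.5, 43.0, -62.7]
eef_rot: [3.142, -0.0, 0.001]
wrist_force: [-0.1, -3.3, 0.7]
opening: -0.0
finger_force: 1.4
```

Back off, lift and look again from the same place.

carry_out(
  series=[
    [1,0,6,0,0],
    [1,0,12,0,0],
    [1,0,12,-40,0],
    [1,0,12,-80,0],
    [1,0,12,-120,0],
    [1,0,12,-160,0],
    [1,0,12,-200,0],
    [1,0,12,-240,0],
  ],
)

```text
t: 9.93
position: [691.9, 30.0, 179.3]
eef_rot: [-3.141, 0.0, -0.001]
wrist_force: [1.1, -1.2, -1.0]
opening: -0.1
finger_force: 0.0
```

carry_out(
  series=[
    [1,-18,16,-38,0],
    [1,-36,32,-75,0],
    [1,-54,48,-112,0],
    [1,-72,64,-150,0],
    [1,-72,64,-152,0],
    [1,-72,64,-152,0],
    [1,-72,64,-152,0],
  ],
)

```text
t: 10.52
position: [620.5, -34.0, 329.6]
eef_rot: [-3.141, -0.002, -0.001]
wrist_force: [-0.3, -0.1, 0.4]
opening: -0.0
finger_force: 0.0
```

```bash
python3 - <<'E'
from h import *
print(robot.state()["position"],robot.state()["eef_rot"]); c=cam("wrist"); im=get_image("wrist"); save(im,"w3.png")
for o,rows,z in(("scrap_bin",(24,40,158,162),None),("pan",(176,180,190,220,250),96),("plate",(224,235),77)):
    for q in outline_of("wrist",o)[:3]:
        r=q["region"]; print(o,q["p"],q["xy"])
        for v in rows:
            u=np.where(r[v])[0]
            if len(u):
                zz=z if z else (-70 if v<30 else -25); P=px2w("",[(u[0],v),(u[-1]+1,v)],zz,c); print(v,u[0],u[-1],P[:,:2].round().tolist(),P[:,1].mean().round(1))
E
```

```text
[620.46731795 -33.96827963 329.61294056] [-3.14122227e+00 -1.55602077e-03 -1.36181910e-03]
scrap_bin 0.64 [307.9, 87.4]
24 254 360 [[783.0, 64.0], [783.0, -89.0]] -12.8
40 254 360 [[757.0, 57.0], [757.0, -86.0]] -14.2
158 260 363 [[597.0, 58.0], [597.0, -95.0]] -18.6
162 260 363 [[591.0, 59.0], [591.0, -96.0]] -18.6
pan 0.92 [311.4, 202.0]
176 260 373 [[602.0, 37.0], [601.0, -93.0]] -27.8
180 259 374 [[597.0, 38.0], [597.0, -94.0]] -27.7
190 258 374 [[585.0, 40.0], [585.0, -94.0]] -27.1
220 261 372 [[548.0, 39.0], [548.0, -94.0]] -27.5
250 263 371 [[508.0, 39.0], [508.0, -94.0]] -27.9
plate 0.93 [314.5, 237.5]
224 279 359 [[535.0, 20.0], [535.0, -81.0]] -30.3
235 281 358 [[520.0, 18.0], [520.0, -80.0]] -30.8
plate 0.75 [535.7, 357.9]
plate 0.64 [121.6, 349.3]
```

carry_out(
  series=[
    [1,36,14,0,0],
    [1,72,28,10,0],
    [1,72,28,50,0],
    [1,72,28,90,0],
    [1,72,28,130,0],
    [1,72,28,170,0],
    [1,72,28,210,0],
    [1,72,28,230,0],
  ],
)

```text
t: 11.38
position: [688.5, -59.8, 91.0]
eef_rot: [-3.139, 0.011, 0.001]
wrist_force: [0.2, 0.2, -0.5]
opening: 0.0
finger_force: 0.0
```

carry_out(
  series=[
    [1,0,0,35,0],
    [1,0,0,70,0],
    [1,0,0,105,0],
    [1,0,0,135,0],
    [1,0,0,155,0],
    [1,0,0,160,0],
    [1,0,0,160,0],
  ],
)

```text
t: 11.97
position: [689.9, -60.3, -64.5]
eef_rot: [-3.14, 0.007, 0.0]
wrist_force: [0.6, -0.6, 0.4]
opening: -0.1
finger_force: 0.0
```

carry_out(
  series=[
    [1,0,6,0,0],
    [1,0,11,0,0],
    [1,0,15,0,0],
    [1,0,19,0,0],
    [1,0,22,0,0],
    [1,0,24,0,0],
    [1,0,24,0,0],
  ],
)

```text
t: 12.55
position: [693.2, -86.1, -59.6]
eef_rot: [3.141, -0.002, -0.001]
wrist_force: [0.9, 2.5, 2.5]
opening: 0.0
finger_force: 1.9
```

carry_out(
  series=[
    [1,0,-6,0,0],
    [1,0,-12,0,0],
    [1,0,-12,-40,0],
    [1,0,-12,-80,0],
    [1,0,-12,-120,0],
    [1,0,-12,-160,0],
    [1,0,-12,-200,0],
    [1,0,-12,-240,0],
  ],
)

```text
t: 13.22
position: [691.6, -73.2, 180.7]
eef_rot: [3.141, 0.001, 0.0]
wrist_force: [0.7, 0.9, 0.0]
opening: 0.1
finger_force: 0.0
```

carry_out(
  series=[
    [1,-18,-10,-38,0],
    [1,-36,-20,-75,0],
    [1,-54,-30,-112,0],
    [1,-72,-40,-150,0],
    [1,-72,-40,-150,0],
    [1,-72,-40,-150,0],
  ],
)

```text
t: 13.72
position: [620.6, -32.8, 333.4]
eef_rot: [3.139, -0.007, 0.001]
wrist_force: [0.8, -0.2, 0.6]
opening: 0.1
finger_force: 0.0
```

```bash
python3 - <<'E'
from h import *
print(robot.state()["position"],robot.state()["eef_rot"]); c=cam("wrist"); im=get_image("wrist"); save(im,"w4.png")
for o,rows,z in(("scrap_bin",(24,40,158,162),None),("pan",(176,180,190,220,250),96),("plate",(224,235),77)):
    for q in outline_of("wrist",o)[:3]:
        r=q["region"]; print(o,q["p"],q["xy"])
        for v in rows:
            u=np.where(r[v])[0]
            if len(u):
                zz=z if z else (-70 if v<30 else -25); P=px2w("",[(u[0],v),(u[-1]+1,v)],zz,c); print(v,u[0],u[-1],P[:,:2].round().tolist(),P[:,1].mean().round(1))
E
```

```text
[620.64062994 -32.82270261 333.35427395] [ 3.13932616e+00 -6.67801642e-03  8.87977535e-04]
scrap_bin 0.62 [312.3, 87.5]
24 261 364 [[786.0, 55.0], [786.0, -95.0]] -20.1
40 260 366 [[759.0, 50.0], [759.0, -94.0]] -21.6
158 264 365 [[598.0, 53.0], [599.0, -99.0]] -22.9
162 264 366 [[592.0, 53.0], [592.0, -100.0]] -23.6
pan 0.7 [311.4, 203.8]
176 260 373 [[602.0, 38.0], [602.0, -93.0]] -27.3
180 259 374 [[597.0, 40.0], [597.0, -94.0]] -27.2
190 259 372 [[585.0, 40.0], [585.0, -92.0]] -26.0
220 261 371 [[548.0, 40.0], [548.0, -93.0]] -26.5
250 264 371 [[508.0, 38.0], [508.0, -95.0]] -28.2
plate 0.96 [313.4, 238.5]
224 280 358 [[535.0, 20.0], [535.0, -80.0]] -30.0
235 281 358 [[520.0, 19.0], [520.0, -80.0]] -30.6
plate 0.92 [532.6, 356.7]
plate 0.77 [119.4, 349.3]
```

carry_out(
  series=[
    [0,-26,0,20,0],
    [0,-52,0,50,0],
    [0,-78,0,80,0],
    [0,-104,0,115,0],
    [0,-130,-2,150,0],
    [0,-130,-2,185,0],
    [0,-130,-2,215,0],
    [0,-130,-2,225,0],
  ],
)

```text
t: 14.58
position: [485.8, -30.6, 98.6]
eef_rot: [-3.139, 0.011, -0.001]
wrist_force: [-0.8, -0.5, -0.2]
opening: 42.8
finger_force: 0.0
```

carry_out(
  series=[
    [0,0,0,5,0],
    [0,0,0,10,0],
    [0,0,0,12,0],
    [0,0,0,12,0],
    [0,0,0,12,0],
  ],
)

```text
t: 15.0
position: [491.5, -31.8, 93.4]
eef_rot: [3.141, -0.002, -0.0]
wrist_force: [-0.7, -0.0, 0.5]
opening: 42.8
finger_force: 0.0
```

carry_out(
  series=[
    [0,0,0,2,0],
    [0,0,0,4,0],
    [0,0,0,5,0],
    [0,0,0,6,0],
    [0,0,0,6,0],
  ],
)

```text
t: 15.42
position: [490.3, -31.5, 86.2]
eef_rot: [-3.142, 0.0, -0.0]
wrist_force: [0.8, 0.8, -0.1]
opening: 42.6
finger_force: 0.0
```

carry_out(
  series=[
    [0,0,0,1,0],
    [0,0,0,2,0],
    [0,0,0,3,0],
    [0,0,0,3,0],
  ],
)

```text
t: 15.75
position: [490.2, -31.5, 83.1]
eef_rot: [-3.141, 0.0, -0.0]
wrist_force: [0.1, -0.7, -0.8]
opening: 42.5
finger_force: 0.0
```

carry_out(
  series=[
    [0,0,0,1,0],
    [0,0,0,2,0],
    [0,0,0,2,0],
  ],
)

```text
t: 16.0
position: [490.3, -31.5, 81.1]
eef_rot: [-3.142, 0.0, -0.0]
wrist_force: [-0.8, 0.2, 0.0]
opening: 42.2
finger_force: 0.0
```

Commanding 1 mm at a time from here.

carry_out(
  series=[
    [0,0,0,1,0],
    [0,0,0,1,0],
  ],
)

```text
t: 16.17
position: [490.3, -31.5, 80.2]
eef_rot: [-3.142, 0.0, -0.0]
wrist_force: [-0.6, 1.4, -1.2]
opening: 42.5
finger_force: 0.0
```

carry_out(
  series=[
    [0,0,0,1,0],
    [0,0,0,1,0],
  ],
)

```text
t: 16.33
position: [490.3, -31.5, 79.2]
eef_rot: [-3.142, 0.0, -0.0]
wrist_force: [-0.6, 0.2, -0.3]
opening: 42.2
finger_force: 0.0
```

carry_out(
  series=[
    [0,0,0,1,0],
    [0,0,0,1,0],
  ],
)

```text
t: 16.5
position: [490.3, -31.5, 78.2]
eef_rot: [-3.142, 0.0, -0.0]
wrist_force: [-0.2, 0.1, -0.4]
opening: 42.7
finger_force: 0.0
```

carry_out(
  series=[
    [0,0,0,1,0],
    [0,0,0,1,0],
  ],
)

```text
t: 16.67
position: [490.3, -31.5, 77.1]
eef_rot: [-3.142, 0.0, -0.0]
wrist_force: [-0.8, 0.5, -0.0]
opening: 43.0
finger_force: 0.0
```

carry_out(
  series=[
    [0,0,0,1,0],
    [0,0,0,1,0],
  ],
)

```text
t: 16.83
position: [490.5, -31.5, 76.6]
eef_rot: [3.142, -0.0, -0.0]
wrist_force: [-2.0, 0.3, 5.3]
opening: 42.4
finger_force: 2.3
```

carry_out(
  series=[
    [0,0,0,0.4,0],
    [0,0,0,0.4,0],
  ],
)

```text
t: 17.0
position: [490.5, -31.5, 76.5]
eef_rot: [3.141, -0.0, -0.0]
wrist_force: [-2.2, -0.2, 7.3]
opening: 42.5
finger_force: 3.2
```

carry_out(
  series=[
    [0,0,0,0.7,0],
    [0,3,0,0.8,0],
    [0,7,0,0.9,0],
    [0,12,0,1.0,0],
    [0,18,0,1.1,0],
    [0,24,0,1.2,0],
    [0,24,0,1.2,0],
  ],
)

```text
t: 17.58
position: [515.2, -31.7, 75.8]
eef_rot: [3.141, -0.001, -0.0]
wrist_force: [-1.2, 0.2, 9.0]
opening: 42.6
finger_force: 4.8
```

```bash
python3 - <<'E'
from h import *
c=cam("wrist"); im=get_image("wrist"); cc=im[130:330,180:420]; save(cv2.resize(cc,None,fx=2.5,fy=2.5),"w5.png"); 
E
```

```text
(no output)
```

View pics/w5.png

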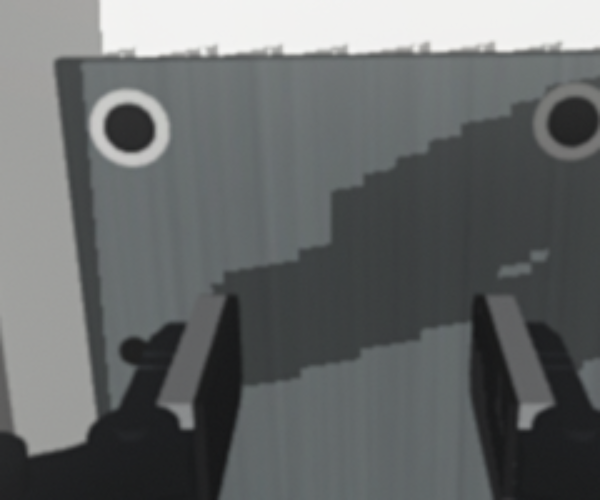

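The fingertips press on the plate; its front edge is at about row 152 (image column 300).

```bash
python3 - <<'E'
from h import *
print(px2w("wrist",[(204,154),(300,152),(418,150)],80).round(1))
E
```

```text
[[567.8  17.1  80. ]
 [568.6 -22.2  80. ]
 [569.5 -70.4  80. ]]
```

carry_out(
  series=[
    [0,5,0,0.3,0],
    [0,11,0,0.5,0],
    [0,17,0,0.6,0],
    [0,23,0,0.8,0],
    [0,29,0,1.0,0],
    [0,35,0,1.2,0],
    [0,41,0,1.4,0],
    [0,45,0,1.5,0],
  ],
)

```text
t: 18.3
position: [559.3, -31.6, 74.3]
eef_rot: [3.141, 0.001, 0.0]
wrist_force: [-5.2, -0.6, 11.3]
opening: 43.1
finger_force: 5.1
```

```bash
python3 - <<'E'
from h import *
print(robot.state()["wrist_force"]); c=cam("wrist"); im=get_image("wrist"); save(im,"w6.png")
for q in outline_of("wrist","plate")[:2]:
    r=q["region"]; print(q["p"],q["xy"],r.sum())
    for u in(215,260,300,340,380):
        v=np.where(r[:,u])[0]
        if len(v): print(u,v[0],px2w("",[(u,v[0])],79,c)[0].round(1))
E
```

```text
[-5.17612351 -0.5533727  11.25680416]
0.79 [318.1, 230.0] 36020
215 153 [612.4  12.4  79. ]
260 152 [612.8  -5.9  79. ]
300 151 [613.3 -22.2  79. ]
340 151 [613.3 -38.4  79. ]
380 151 [613.3 -54.7  79. ]
```

carry_out(
  series=[
    [0,0,0,-5,0],
    [0,0,0,-15,0],
    [0,-13,0,-15,0],
    [0,-26,0,-15,0],
    [0,-40,0,-15,0],
    [0,-40,0,-10,0],
    [0,-40,0,-6,0],
    [0,-40,0,-6,0],
  ],
)

```text
t: 19.07
position: [519.7, -31.5, 78.7]
eef_rot: [-3.141, 0.0, -0.0]
wrist_force: [0.2, -0.8, -0.2]
opening: 43.0
finger_force: 0.0
```

carry_out(
  series=[
    [0,0,0,1,0],
    [0,0,0,2,0],
    [0,0,0,2,0],
  ],
)

```text
t: 19.32
position: [519.8, -31.6, 76.9]
eef_rot: [-3.142, 0.0, -0.0]
wrist_force: [0.1, 0.0, -0.2]
opening: 42.5
finger_force: 0.0
```

carry_out(
  series=[
    [0,0,0,1,0],
    [0,0,0,1,0],
  ],
)

```text
t: 19.48
position: [519.9, -31.6, 76.4]
eef_rot: [3.141, -0.001, -0.0]
wrist_force: [0.6, 0.7, 2.7]
opening: 42.7
finger_force: 1.4
```

carry_out(
  series=[
    [0,0,0,1,0],
    [0,0,0,2,0],
    [0,0,0,2,0],
  ],
)

```text
t: 19.73
position: [520.0, -31.6, 75.4]
eef_rot: [3.141, -0.002, -0.0]
wrist_force: [-0.8, 0.8, 11.1]
opening: 43.1
finger_force: 5.5
```

carry_out(
  series=[
    [0,4,0,0.1,0],
    [0,9,0,0.3,0],
    [0,14,0,0.5,0],
    [0,19,0,0.6,0],
    [0,24,0,0.8,0],
    [0,29,0,0.9,0],
    [0,34,0,1.1,0],
    [0,34,0,1.1,0],
  ],
)

```text
t: 20.4
position: [554.0, -31.7, 74.3]
eef_rot: [3.141, -0.001, -0.0]
wrist_force: [-3.0, 1.3, 10.4]
opening: 43.0
finger_force: 5.3
```

```bash
python3 - <<'E'
from h import *
print(robot.state()["wrist_force"]); c=cam("wrist"); im=get_image("wrist"); save(im,"w7.png")
for q in outline_of("wrist","plate")[:2]:
    r=q["region"]; print(q["p"],q["xy"],r.sum())
    for u in(215,260,300,340,380):
        v=np.where(r[:,u])[0]
        if len(v): print(u,v[0],px2w("",[(u,v[0])],78,c)[0].round(1))
E
```

```text
[-2.98480454  1.31092736 10.35973998]
0.85 [318.2, 159.5] 54413
215 50 [645.9   8.9  78. ]
260 50 [645.9  -8.   78. ]
300 49 [646.2 -23.   78. ]
340 49 [646.2 -37.9  78. ]
380 48 [646.6 -52.9  78. ]
```

carry_out(
  series=[
    [0,5,0,0.2,0],
    [0,10,0,0.4,0],
    [0,15,0,0.6,0],
    [0,20,0,0.8,0],
    [0,25,0,0.9,0],
    [0,31,0,1.1,0],
    [0,37,0,1.3,0],
    [0,37,0,1.3,0],
  ],
)

```text
t: 21.17
position: [591.3, -31.7, 73.0]
eef_rot: [3.141, -0.001, -0.0]
wrist_force: [-1.1, 0.5, 9.3]
opening: 42.7
finger_force: 4.7
```

```bash
python3 - <<'E'
from h import *
print(robot.state()["wrist_force"]); c=cam("wrist"); im=get_image("wrist"); save(im,"w8.png")
for q in outline_of("wrist","plate")[:2]:
    r=q["region"]; print(q["p"],q["xy"],r.sum())
    for u in(215,260,300,340,380):
        v=np.where(r[:,u])[0]
        if len(v): print(u,v[0],px2w("",[(u,v[0])],76,c)[0].round(1))
E
```

```text
[-1.12276962  0.45855592  9.318014  ]
```

carry_out(
  series=[
    [0,0,0,-20,0],
    [0,0,0,-55,0],
    [0,0,0,-95,0],
    [0,-10,0,-135,0],
    [0,0,0,-175,0],
    [0,10,0,-215,0],
    [0,29,0,-255,0],
    [0,29,0,-257,0],
  ],
)

```text
t: 21.93
position: [623.7, -32.2, 337.1]
eef_rot: [3.138, -0.014, -0.0]
wrist_force: [-0.1, -1.2, -0.0]
opening: 42.7
finger_force: 0.0
```

```bash
python3 - <<'E'
from h import *
im=get_image("wrist"); save(im,"w9.png")
E
```

```text
(no output)
```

View pics/w9.png

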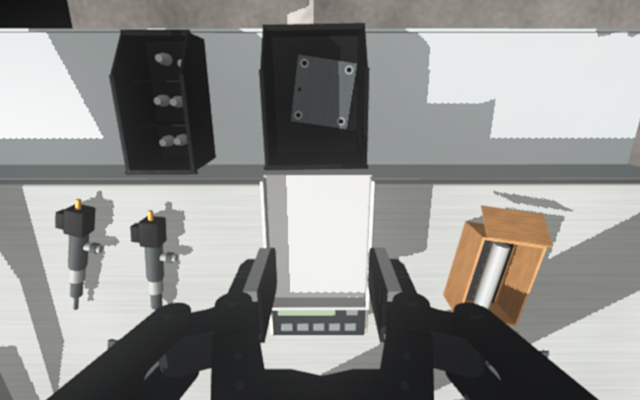

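The plate lies flat in the bin (centre at about (324,92)), the pan is empty, and the bin still stands centred under the lip. I'll let it settle and hand in.

carry_out(
  series=[
    [0,0,0,0,0],
    [0,0,0,0,0],
    [0,0,0,0,0],
    [0,0,0,0,0],
    [0,0,0,0,0],
    [0,0,0,0,0],
  ],
)

```text
t: 22.48
position: [619.0, -31.5, 328.0]
eef_rot: [-3.141, 0.001, -0.0]
wrist_force: [-0.7, 1.1, 0.6]
opening: 42.6
finger_force: 0.0
```

```bash
python3 -c "
from h import *
print(order.sign_off())"
```

```text
the job is handed in; nothing more can be done
None
```

I handed the job in at about 22.5 s: the plate lies flat in the plain bin, which stands about 4 mm off centre under the pan's lip; the highest fingertip force I read was about 11 N, and the sign-off gave no verdict.

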